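# Cover the sample jars, each with the lid of its own size

## Robot

A 7-joint arm with a two-finger parallel gripper is mounted at the origin on the work surface. World frame = base frame: x ahead of the robot, y to its left, z up, the work surface at z = 0. Lengths are in m, angles in rad, forces in N, time in s.
With the tool pointing down it reaches from about 0.35 to 0.9 m from the base axis. Payload 8.1 kg.
Tool frame: the origin (TCP) lies at the very end of the fingers, on their centre line; the grasp point (between the pads) lies 19 mm behind it; z points along the fingers, y is the line along which they close (so a half turn about z gives the same grasp; the last joint's range is limited). The gripper opens to 92 mm and grips with 3 to 60 N. Pads are 19 mm wide; open, the fingers measure 130 mm over their backs; the gripper's body (75 mm by 190 mm) begins 47 mm behind the grasp point.
Start: joints at [1.018, 0.434, 0.025, 1.573, -0.012, 1.134, -0.075], TCP at [0.272, -0.563, 0.199] pointing down, gripper open.
Joint ranges: [-2.62, 2.62], [-0.44, 2.09], [-1.27, 1.32], [0.08, 2.57], [-1.32, 4.46], [0.12, 2], [-2.74, 2.74]. Speed limits (rad/s): [2.22, 2.22, 3.01, 3.01, 3.14, 3.14, 3.14].

## Interface

Orientations are given as a rotation vector (axis times angle).
In Python, from cell import arm gives the robot as it stands.
- The arm moves only by the tool jog_arm, never from a script. Its argument "rows" is a list of rows, each a list of 3 entries, a list of its own where there are three numbers: the shift along the world's x, y, z in cm, then the turn, a rotation vector about the world's x, y, z in degrees, then the opening, from 0 (shut) to 1 (fully open). A call has 1 to 8 rows; each row is the pose to reach, as a shift and turn from the pose commanded when the call began; what a row does not reach only later rows make up. A row lasts 1/8 s, in which the tool goes at most 62.5 mm and 10.7 degrees, less where a joint would pass 70% of its speed; a pose out of reach is approached as far as the arm can. A call with a gripper value outside its range is refused whole. The fingers move at their own pace and stop on an object; "newtons" is the grip in N (left out, the last holds). Time passes only in rows, so rows that repeat a pose let the fingers close. It gives the time, the measured TCP pose, the force, the opening and the grip force at its end, in the units of the state.
- arm.observe(): the state, without advancing time (a new reading comes with each control period).
- arm.get_image(name): name is "side" or "top"; returns a dict with "img" (420x560x3 uint8, red, green, blue), "depth" (420x560 float32, m along the optical axis (not along the pixel's ray), 0 where there is no reading), "fx", "fy", "cx", "cy" (pixels), "rvec" (rotation vector, rad) and "tvec" (3), from world to camera coordinates, as OpenCV has them. Camera axes: x right, y down, z forward; pixel columns grow to the right and rows downward; lengths in m; the calibration is good to about 2 mm. A picture is of the moment at which its call begins.
- arm.sign_off(): hands the job in; it is judged then, once.
The state is a dict: "clock": time; "joints": joint angles; "dq": joint speeds; "joint_efforts": joint torques, N m; "position": TCP position; "ee_rot": TCP orientation; "force": force on the tool from outside, world axes, zero at the start; "ft_torque": the same for the moment, N m; "width": opening from 0.0 (shut) to 1.0 (fully open); "gripper_force": force on a finger pad.
Only numpy, scipy, OpenCV 4.12 (cv2) and the standard library are available. Lean on these libraries where they do the work, as an engineer would, in place of code of your own. Each camera call takes 0.05 s, during which the arm holds its last target. There are 200 camera calls.

## Task

Cover the four open sample jars on the microscopy bench: pick up each knobbed lid and set it gently (not dropped) on the jar of its own size, the smallest lid on the smallest jar and so on up to the largest, lying flat and centred so that the mouth is fully covered. Leave the jars standing where they are, and leave the little amber bottle and the brass weight among them in place.

Things in the scene. Friction and masses are not known exactly. Their poses are not given: they have to be found in the camera images.
- jar_s: the smallest of four open round white porcelain jars standing loose on the table with a brown lump of sample in it: 44 mm across outside, 36 mm inside (4 mm wall), rim 50 mm above the table. Origin: centre of its underside, z up along its axis.
- lid_s: the smallest of four loose lids, lying flat on the table: a flat white porcelain disc 54 mm across and 6 mm thick, plain underneath, with an upright round black knob 18 mm across and 26 mm tall at its centre (top of the knob 32 mm above the underside). Belongs on the 44 mm jar. Origin: centre of its underside, z up along the knob.
- jar_m: the second smallest of four open round white porcelain jars standing loose on the table with a brown lump of sample in it: 58 mm across outside, 50 mm inside (4 mm wall), rim 55 mm above the table. Origin: centre of its underside, z up along its axis.
- lid_m: the second smallest of four loose lids, lying flat on the table: a flat white porcelain disc 68 mm across and 6 mm thick, plain underneath, with an upright round black knob 18 mm across and 26 mm tall at its centre (top of the knob 32 mm above the underside). Belongs on the 58 mm jar. Origin: centre of its underside, z up along the knob.
- jar_l: the second largest of four open round white porcelain jars standing loose on the table with a brown lump of sample in it: 72 mm across outside, 64 mm inside (4 mm wall), rim 60 mm above the table. Origin: centre of its underside, z up along its axis.
- lid_l: the second largest of four loose lids, lying flat on the table: a flat white porcelain disc 82 mm across and 6 mm thick, plain underneath, with an upright round black knob 18 mm across and 26 mm tall at its centre (top of the knob 32 mm above the underside). Belongs on the 72 mm jar. Origin: centre of its underside, z up along the knob.
- jar_xl: the largest of four open round white porcelain jars standing loose on the table with a brown lump of sample in it: 86 mm across outside, 78 mm inside (4 mm wall), rim 65 mm above the table. Origin: centre of its underside, z up along its axis.
- lid_xl: the largest of four loose lids, lying flat on the table: a flat white porcelain disc 96 mm across and 6 mm thick, plain underneath, with an upright round black knob 18 mm across and 26 mm tall at its centre (top of the knob 32 mm above the underside). Belongs on the 86 mm jar. Origin: centre of its underside, z up along the knob.
- bottle: a small closed amber bottle with a paper label and a white cap, 36 mm across and 58 mm tall, standing loose among the jars and lids; to be left alone. Origin: centre of its underside.
- weight: a brass knobbed balance weight, 34 mm across and 45 mm tall, standing loose among the jars and lids; to be left alone. Origin: centre of its underside.
There are look-alikes about, which are no part of the job. What is shaped like the jar_s but blue or purple is not meant.

How it is judged:
At the end, for the whole second after the job is handed in: Each of the four lids lies flat (within 0.08 rad) on the rim of the jar of its own size, centred within 9 mm, released and at rest; every jar is upright and within 30 mm of where it stood (horizontal distance between lid_s and jar_s below 0.009 m and z of lid_s in the frame of jar_s between 0.046 and 0.054 m and angle between each of lid_s, jar_s, lid_m, jar_m, lid_l, jar_l, lid_xl, jar_xl's own z axis and vertical below 0.08 rad and height (world z) of each of jar_s, jar_m, jar_l, jar_xl below 0.005 m and distance of each of jar_s, jar_m, jar_l, jar_xl from where it was at the start of the episode below 0.03 m and linear speed of each of lid_s, jar_s, lid_m, jar_m, lid_l, jar_l, lid_xl, jar_xl below 0.02 m/s and contact force between each of lid_s, lid_m, lid_l, lid_xl and the fingers below 0.05 N and horizontal distance between lid_m and jar_m below 0.009 m and z of lid_m in the frame of jar_m between 0.051 and 0.059 m and horizontal distance between lid_l and jar_l below 0.009 m and z of lid_l in the frame of jar_l between 0.056 and 0.064 m and horizontal distance between lid_xl and jar_xl below 0.009 m and z of lid_xl in the frame of jar_xl between 0.061 and 0.069 m); the robot touches nothing.
It fails at once if a jar is tipped over (angle between any of jar_s, jar_m, jar_l, jar_xl's own z axis and vertical above 0.35 rad).
It fails at once if a lid is dropped on its jar (faster than 0.5 m/s just above the rim) ((horizontal distance between lid_s and jar_s below 0.03 m and z of lid_s in the frame of jar_s between 0.045 and 0.08 m and linear speed of lid_s above 0.5 m/s) or (horizontal distance between lid_m and jar_m below 0.03 m and z of lid_m in the frame of jar_m between 0.05 and 0.085 m and linear speed of lid_m above 0.5 m/s) or (horizontal distance between lid_l and jar_l below 0.03 m and z of lid_l in the frame of jar_l between 0.055 and 0.09 m and linear speed of lid_l above 0.5 m/s) or (horizontal distance between lid_xl and jar_xl below 0.03 m and z of lid_xl in the frame of jar_xl between 0.06 and 0.095 m and linear speed of lid_xl above 0.5 m/s)).
It fails at once if the amber bottle or the brass weight is pushed more than 30 mm from its place (distance of any of bottle, weight from where it was at the start of the episode above 0.03 m).
It also fails if it takes over 106 s, if anything falls off the work surface, if the arm or the gripper's body presses on something with over 40 N, if the wrist force passes 120 N, or if a joint passes its speed limit or range.

## Working session

There is one attempt and no reset: what is moved stays moved. The work goes in short steps, Python scripts to look and compute and a tool call to move; the robot and the scene stay as the last step left them, time stands still between calls to the robot, and variables do not carry over. Pictures are saved under pics/ and viewed, at most 14 in all, crops included, and the job is handed in when it is done.

Besides the shell and the picture viewer there is one more tool, called as name(argument=value, ...), one argument or row to a line, values as JSON. jog_arm: Moves the arm, as the interface text tells. Its arguments: {"type":"object","properties":{"rows":{"type":"array","items":{"type":"array"}},"newtons":{"type":"number"}},"required":["rows"]}

```bash
mkdir -p pics
cat > h.py <<'E'
import numpy as np, cv2
from cell import arm
def grab(n):
    d=arm.get_image(n); d['R']=cv2.Rodrigues(np.array(d['rvec'],float))[0]; d['t']=np.array(d['tvec'],float).ravel(); return d
def ray(d,u,v,z):
    "point on plane height z"
    r=d['R'].T@np.array([(u-d['cx'])/d['fx'],(v-d['cy'])/d['fy'],1]); c=-d['R'].T@d['t']
    return c+r*(z-c[2])/r[2]
def cloud(d):
    v,u=np.mgrid[:420,:560]; Z=d['depth']
    P=np.stack([(u-d['cx'])/d['fx']*Z,(v-d['cy'])/d['fy']*Z,Z],-1)
    return (P-d['t'])@d['R']
def save(d,n): cv2.imwrite('pics/'+n,d['img'][:,:,::-1])
E
python3 - <<'E'
from h import *
for n in('top','side'):
    d=grab(n); save(d,n+'0.png'); print(n,-d['R'].T@d['t'],d['fx'])
s=arm.observe(); print(s['clock'],s['position'],s['ee_rot'],s['width'])
E
```

```text
top [ 0.42041573 -0.0234948   1.13251742] 506.5165300412713
side [ 0.19449437 -0.50738485  0.59393448] 434.68547073963254
0.1 [ 0.27148848 -0.56238348  0.19853569] [-3.06113850e+00 -7.00249933e-01  6.59559515e-04] 1.0001804890018697
```

View pics/top0.png

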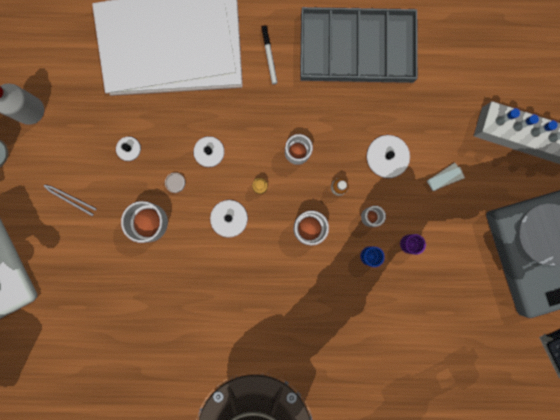

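View pics/side0.png

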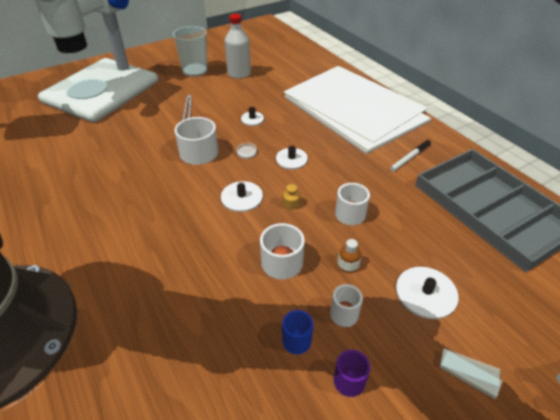

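The top view shows jars xl (144,222), l (311,228), m (299,149) and s (373,216); lids s (128,148), m (208,151), l (229,218) and xl (388,156); the weight at (260,186) and the bottle at (341,186).
Possible mix-ups: the blue cup (372,256) and purple cup (413,244) for jar_s, and the glass dish (175,183) for lid_s. I'll use the white jar with the brown lump and the white discs with black knobs.

```bash
cat > meas.py <<'E'
from h import *
from scipy.optimize import least_squares
J={'xl':(144,222,.065,.043),'l':(311,228,.060,.036),'m':(299,149,.055,.029),'s':(373,216,.050,.022)}
L={'s':(128,148,.027),'m':(208,151,.034),'l':(229,218,.041),'xl':(388,156,.048)}
def circ(p):
    f=least_squares(lambda q:np.hypot(p[:,0]-q[0],p[:,1]-q[1])-q[2],[*p.mean(0),.04],loss='soft_l1',f_scale=.001).x
    return f
if __name__=='__main__':
    d=grab('top'); P=cloud(d); hsv=cv2.cvtColor(d['img'],cv2.COLOR_RGB2HSV)
    for k,(u,v,h,r) in J.items():
        c=ray(d,u,v,h)[:2]
        m=(abs(P[...,2]-h)<.006)&(np.hypot(P[...,0]-c[0],P[...,1]-c[1])<r+.012)
        cs=max(cv2.findContours(m.astype(np.uint8),cv2.RETR_EXTERNAL,cv2.CHAIN_APPROX_NONE)[0],key=len)[:,0]
        print('jar',k,'circle',circ(np.array([ray(d,a,b,h)[:2] for a,b in cs])).round(4),'true r',r,'zmed',np.median(P[m][:,2]).round(4),len(cs))
    for k,(u,v,r) in L.items():
        c=ray(d,u,v,.006)[:2]; D=np.hypot(P[...,0]-c[0],P[...,1]-c[1])<r+.012
        m=D&(hsv[...,1]<70)&(hsv[...,2]>60)
        cs=max(cv2.findContours(m.astype(np.uint8),cv2.RETR_EXTERNAL,cv2.CHAIN_APPROX_NONE)[0],key=len)[:,0]
        kn=D&(P[...,2]>.026)&(P[...,2]<.04)
        vv,uu=np.nonzero(kn)
        print('lid',k,'circle',circ(np.array([ray(d,a,b,.006)[:2] for a,b in cs])).round(4),'r',r,'knob',ray(d,uu.mean(),vv.mean(),.032)[:2].round(4),kn.sum(),P[kn][:,2].max())
    for k,(u,v,h) in {'weight':(260,186,.045),'bottle':(341,186,.058),'blue':(372,256,.05),'dish':(175,183,.015)}.items(): print(k,ray(d,u,v,h).round(3))
    big=cv2.resize(d['img'][90:270,90:440],None,fx=2.2,fy=2.2,interpolation=cv2.INTER_CUBIC)
    cv2.imwrite('pics/crop.png',big[:,:,::-1])
E
python3 meas.py
```

```text
jar xl circle [0.4522 0.2445 0.0421] true r 0.043 zmed 0.0643 117
jar l circle [ 0.4452 -0.1132  0.0348] true r 0.036 zmed 0.0599 94
jar m circle [ 0.6169 -0.0844  0.028 ] true r 0.029 zmed 0.0547 74
jar s circle [ 0.4728 -0.2498  0.021 ] true r 0.022 zmed 0.0493 56
lid s circle [0.6169 0.295  0.0271] r 0.027 knob [0.6169 0.295 ] 56 0.03870925579619176
lid m circle [0.613  0.1142 0.0337] r 0.034 knob [0.6134 0.1145] 53 0.036088890647627735
lid l circle [0.4638 0.066  0.0409] r 0.041 knob [0.4641 0.066 ] 52 0.037779415718375994
lid xl circle [ 0.6092 -0.2893  0.048 ] r 0.048 knob [ 0.6097 -0.2881] 54 0.03666574544045547
weight [ 0.533 -0.004  0.045]
bottle [ 0.534 -0.177  0.058]
blue [ 0.386 -0.245  0.05 ]
dish [0.539 0.185 0.015]
```

View pics/crop.png

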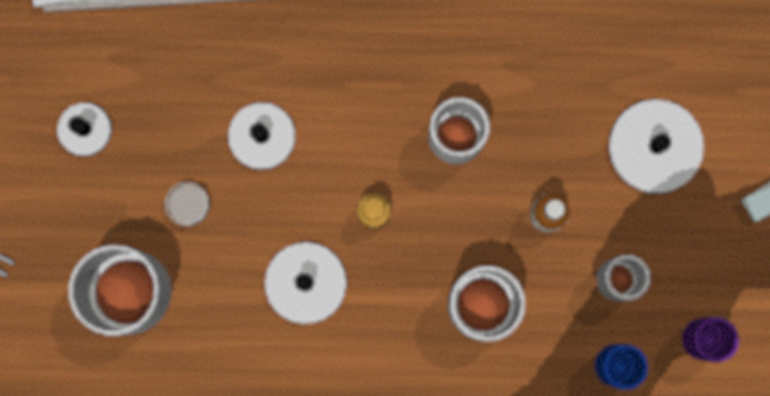

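The crop confirms it: the four white jars hold brown lumps, the four discs have black knobs, and the fitted radii match the sizes given. I'll start with lid_xl.

jog_arm(
  rows=[
    [[8,7,0],[0,0,0],0.5],
    [[17,14,0],[0,0,0],0.5],
    [[25,20,0],[0,0,0],0.5],
    [[30,24,0],[0,0,0],0.5],
    [[33.8,27.4,-3],[0,0,0],0.5],
    [[33.8,27.4,-7],[0,0,0],0.5],
    [[33.8,27.4,-10],[0,0,0],0.5],
    [[33.8,27.4,-10],[0,0,0],0.5],
  ],
  newtons=15,
)

```text
clock: 1.15
position: [0.6105, -0.2851, 0.0963]
ee_rot: [-3.058, -0.705, 0.003]
force: [-1.5, -0.3, 0.6]
width: 0.493
gripper_force: 0.0
```

Run:
```python
from h import *
d=grab('side'); s=arm.observe(); print(s['position'],s['ee_rot'])
cv2.imwrite('pics/a.png',cv2.resize(d['img'][150:400,300:540],None,fx=2.2,fy=2.2)[:,:,::-1])
```

```text
[ 0.61107912 -0.28332065  0.0943814 ] [-3.05589203 -0.70696701  0.00445502]
```

View pics/a.png

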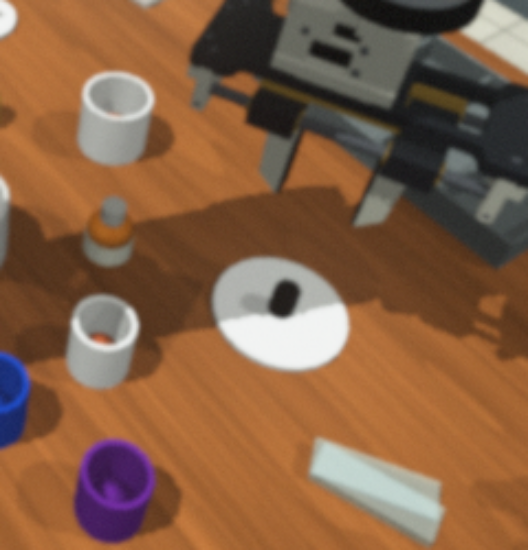

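jog_arm(
  rows=[
    [[0,0,0],[0,0,0],0.5],
    [[0,0,0],[0,0,0],0.5],
    [[0,0,0],[0,0,0],0.5],
  ],
)

```text
clock: 1.58
position: [0.6093, -0.291, 0.1008]
ee_rot: [3.062, 0.696, 0.002]
force: [-0.0, -0.2, 0.4]
width: 0.501
gripper_force: 0.0
```

jog_arm(
  rows=[
    [[0,0,-2],[0,0,0],0.5],
    [[0,0,-4],[0,0,0],0.5],
    [[0,0,-5.5],[0,0,0],0.5],
    [[0,0,-6.5],[0,0,0],0.5],
    [[0,0,-7.3],[0,0,0],0.5],
    [[0,0,-8],[0,0,0],0.5],
    [[0,0,-8],[0,0,0],0.5],
    [[0,0,-8],[0,0,0],0.5],
  ],
)

```text
clock: 2.58
position: [0.61, -0.2889, 0.0196]
ee_rot: [3.062, 0.7, 0.001]
force: [-0.2, 0.7, 0.9]
width: 0.502
gripper_force: 0.0
```

Run:
```python
from h import *
d=grab('side'); s=arm.observe(); print(s['position'],s['ee_rot'])
cv2.imwrite('pics/b.png',cv2.resize(d['img'][150:400,300:540],None,fx=2.2,fy=2.2)[:,:,::-1])
```

```text
[ 0.61005815 -0.28893353  0.0196686 ] [3.06209198e+00 7.00469010e-01 9.23891117e-04]
```

View pics/b.png

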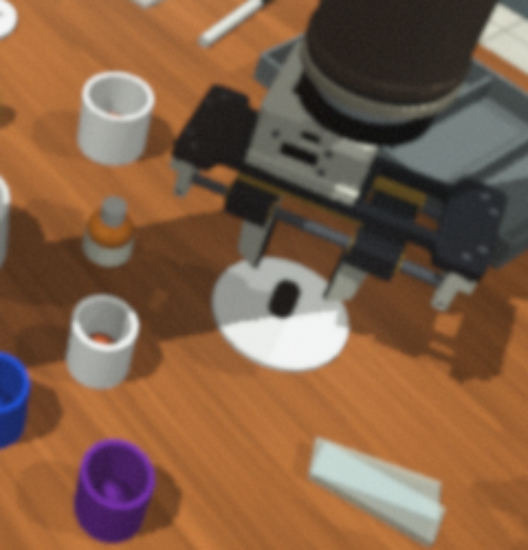

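The fingers straddle the knob but look slightly behind it, at crop (255,262) and (345,297) with the knob at (287,297). I'll check by projection.

Run:
```python
from h import *
d=grab('side'); s=arm.observe(); p=np.array(s['position'])
R=cv2.Rodrigues(np.array(s['ee_rot']))[0]
pr=lambda q:(cv2.projectPoints(np.array([q],float),d['rvec'],d['tvec'],np.array([[d['fx'],0,d['cx']],[0,d['fy'],d['cy']],[0,0,1]]),None)[0].ravel()-[300,150])*2.2
print('tcp',pr(p),'fingers',pr(p+R@[0,.023,0]),pr(p-R@[0,.023,0]), 'knobtop',pr([.6097,-.2885,.032]),'lid c',pr([.6095,-.289,.006]))
P=cloud(d); 
for (u,v) in [(285,295),(255,250),(340,285)]:
    a,b=int(300+u/2.2),int(150+v/2.2); print(P[b-1:b+2,a-1:a+2].reshape(-1,3).round(3)[::4])
t=grab('top');T=cloud(t);m=(T[...,2]>.02)&(T[...,2]<.1)&(abs(T[...,0]-.61)<.06)&(abs(T[...,1]+.289)<.06);print(m.sum())
```

```text
tcp [283.13579385 295.35564134] fingers [314.74012447 309.69394737] [252.33589782 281.38229255] knobtop [286.40121783 284.99908331] lid c [278.13625811 306.73225508]
[[ 0.602 -0.291  0.031]
 [ 0.603 -0.293  0.031]
 [ 0.603 -0.295  0.03 ]]
[[ 0.587 -0.266  0.066]
 [ 0.587 -0.268  0.067]
 [ 0.59  -0.268  0.063]]
[[ 0.614 -0.318  0.068]
 [ 0.614 -0.32   0.067]
 [ 0.615 -0.322  0.067]]
0
```

Run:
```python
from h import *
d=grab('side');P=cloud(d)
for u0,v0 in((255,0),(250,0),(340,0),(332,0)):
  for v in range(225,320,7):
    a,b=round(300+u0/2.2),round(150+v/2.2); print(u0,v,P[b,a].round(3),d['img'][b,a])
s=arm.observe();print(s['position'],s['width'],s['joints'])
```

```text
255 225 [ 0.588 -0.263  0.088] [72 71 68]
255 232 [ 0.588 -0.265  0.082] [104 104  95]
255 239 [ 0.588 -0.267  0.075] [102 103  94]
255 246 [ 0.589 -0.268  0.068] [100 102  94]
255 253 [ 0.588 -0.27   0.063] [97 97 89]
255 260 [ 0.59  -0.271  0.055] [79 78 72]
255 267 [ 0.592 -0.271  0.047] [118 117 115]
255 274 [ 0.616 -0.259  0.005] [178 180 176]
255 281 [ 0.612 -0.263  0.005] [180 183 179]
255 288 [ 0.608 -0.268  0.005] [166 169 164]
255 295 [ 0.602 -0.273  0.008] [147 151 146]
255 302 [ 0.598 -0.277  0.006] [148 150 146]
255 309 [ 0.594 -0.281  0.006] [150 151 148]
255 316 [ 0.59  -0.286  0.005] [157 160 155]
250 225 [ 0.587 -0.261  0.086] [86 86 76]
250 232 [ 0.586 -0.263  0.081] [105 105  97]
250 239 [ 0.587 -0.264  0.073] [104 104  95]
250 246 [ 0.588 -0.265  0.066] [104 103  94]
250 253 [ 0.589 -0.266  0.059] [106 107  98]
250 260 [ 0.589 -0.268  0.053] [107 106  99]
250 267 [ 0.617 -0.253  0.008] [140 143 137]
250 274 [ 0.612 -0.258  0.007] [178 181 176]
250 281 [ 0.608 -0.263  0.007] [177 179 175]
250 288 [ 0.604 -0.267  0.007] [158 160 155]
250 295 [ 0.599 -0.271  0.008] [
[... 818 characters left out ...]
91 -0.313  0.131] [87 85 85]
332 239 [ 0.589 -0.316  0.126] [73 68 67]
332 246 [ 0.69  -0.269  0.001] [102  64  38]
332 253 [ 0.686 -0.273  0.   ] [100  62  35]
332 260 [ 0.679 -0.278  0.002] [103  66  39]
332 267 [ 0.676 -0.282  0.   ] [91 58 36]
332 274 [ 0.613 -0.314  0.071] [68 59 52]
332 281 [ 0.613 -0.316  0.065] [98 99 91]
332 288 [ 0.612 -0.318  0.061] [134 136 125]
332 295 [ 0.613 -0.319  0.055] [144 146 132]
332 302 [ 0.646 -0.307  0.006] [169 170 164]
332 309 [ 0.643 -0.31   0.005] [192 195 192]
332 316 [ 0.637 -0.316  0.006] [240 241 241]
[ 0.60996336 -0.28895575  0.0196281 ] 0.5032416206125936 [ 0.40390139  0.68968764 -0.06402776  1.60922355  0.05460749  0.84376965
 -0.80288452]
```

The side depth puts the fingertips at about z=0.05, but the state says 0.02. I'll go down another 1 cm, which is safe either way, and look again.

jog_arm(
  rows=[
    [[0,0,-0.5],[0,0,0],0.5],
    [[0,0,-1],[0,0,0],0.5],
    [[0,0,-1],[0,0,0],0.5],
    [[0,0,-1],[0,0,0],0.5],
  ],
)

```text
clock: 3.28
position: [0.6097, -0.2889, 0.0092]
ee_rot: [-3.062, -0.7, 0.0]
force: [0.2, -0.4, -0.7]
width: 0.499
gripper_force: 0.0
```

```bash
cat > fing.py <<'E'
from h import *
import sys
d=grab('side');P=cloud(d);s=arm.observe();p=np.array(s['position']);print(p,s['force'],s['width'])
R=cv2.Rodrigues(np.array(s['ee_rot']))[0]
Q=(P-p)@R   # tool frame
h=d['img'].astype(int); grey=(h.max(-1)-h.min(-1)<30)
m=(abs(Q[...,1])<.06)&(abs(Q[...,0])<.03)&(Q[...,2]<.03)&(Q[...,2]>-.045)&(P[...,2]>.036)&grey
for sg in(1,-1):
    q=Q[m&(Q[...,1]*sg>0)]; print(sg,len(q),'z max pct',np.percentile(q[:,2],[50,90,98]).round(4),'y range',np.percentile(q[:,1],[2,50,98]).round(4),'x',np.percentile(q[:,0],[2,50,98]).round(4))
if len(sys.argv)>1:
    u,v=[int(x) for x in (d['R']@p+d['t'])[:2]/(d['R']@p+d['t'])[2]*d['fx']+[d['cx'],d['cy']]]
    u=min(max(u,90),470);v=min(max(v,90),330)
    cv2.imwrite('pics/'+sys.argv[1],cv2.resize(d['img'][v-90:v+90,u-90:u+90],None,fx=3,fy=3)[:,:,::-1])
E
python3 fing.py c.png
```

```text
[ 0.60978898 -0.28892958  0.00928727] [ 0.28472028 -0.09710625  0.25977615] 0.5045078393751894
1 66 z max pct [-0.0385 -0.0308 -0.0293] y range [0.0234 0.0295 0.0386] x [-0.0118 -0.01   -0.0073]
-1 61 z max pct [-0.0382 -0.0314 -0.028 ] y range [-0.0385 -0.0281 -0.0226] x [-0.0112 -0.0099 -0.0027]
```

View pics/c.png

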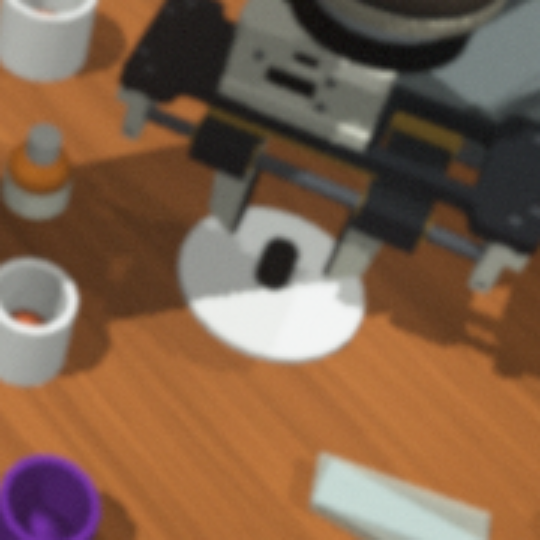

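The picture shows the tips about 3 cm above the disc, so they really end about 29 mm short of the reported TCP. The xy position agrees. I'll work with this z offset and go down 2.6 cm more, watching the force.

jog_arm(
  rows=[
    [[0,0,-0.8],[0,0,0],0.5],
    [[0,0,-1.5],[0,0,0],0.5],
    [[0,0,-2],[0,0,0],0.5],
    [[0,0,-2.3],[0,0,0],0.5],
    [[0,0,-2.6],[0,0,0],0.5],
    [[0,0,-2.6],[0,0,0],0.5],
    [[0,0,-2.6],[0,0,0],0.5],
  ],
)

```text
clock: 4.2
position: [0.6099, -0.2889, -0.0166]
ee_rot: [3.062, 0.7, 0.0]
force: [-0.2, 0.2, 0.1]
width: 0.498
gripper_force: 0.0
```

```bash
python3 fing.py d.png
```

```text
[ 0.60985791 -0.28890684 -0.01656216] [ 0.26547164 -0.53618554 -0.0436318 ] 0.5011580371991601Traceback (most recent call last):
  File "fing.py", line 9, in <module>
    q=Q[m&(Q[...,1]*sg>0)]; print(sg,len(q),'z max pct',np.percentile(q[:,2],[50,90,98]).round(4),'y range',np.percentile(q[:,1],[2,50,98]).round(4),'x',np.percentile(q[:,0],[2,50,98]).round(4))
                                                        ~~~~~~~~~~~~~^^^^^^^^^^^^^^^^^^^
    return _quantile_unchecked(
        a, q, axis, out, overwrite_input, method, keepdims, weights)
    return _ureduce(a,
                    func=_quantile_ureduce_func,
    ...<5 lines>...
                    overwrite_input=overwrite_input,
                    method=method)
    r = func(a, **kwargs)
    result = _quantile(arr,
                       quantiles=q,
    ...<2 lines>...
                       out=out,
                       weights=wgt)
    slices_having_nans = np.isnan(arr[-1, ...])
                                  ~~~^^^^^^^^^
IndexError: index -1 is out of bounds for axis 0 with size 0
```

The reported z is -0.017 with no contact, which confirms the offset. Closing now.

jog_arm(
  rows=[
    [[0,0,-0.2],[0,0,0],0.5],
    [[0,0,-0.2],[0,0,0],0],
    [[0,0,-0.2],[0,0,0],0],
    [[0,0,-0.2],[0,0,0],0],
    [[0,0,-0.2],[0,0,0],0],
    [[0,0,-0.2],[0,0,0],0],
    [[0,0,-0.2],[0,0,0],0],
    [[0,0,-0.2],[0,0,0],0],
  ],
  newtons=20,
)

```text
clock: 5.25
position: [0.6098, -0.2889, -0.0187]
ee_rot: [3.062, 0.7, 0.0]
force: [0.8, -0.6, -0.0]
width: 0.192
gripper_force: 20.0
```

jog_arm(
  rows=[
    [[0,0,1],[0,0,0],0],
    [[0,0,3],[0,0,0],0],
    [[0,0,5.5],[0,0,0],0],
    [[0,0,8],[0,0,0],0],
    [[0,0,10],[0,0,0],0],
    [[0,0,11],[0,0,0],0],
    [[0,0,11.5],[0,0,0],0],
    [[0,0,11.5],[0,0,0],0],
  ],
)

```text
clock: 6.25
position: [0.6096, -0.2888, 0.0962]
ee_rot: [-3.062, -0.7, 0.0]
force: [-0.6, -0.2, -1.5]
width: 0.19
gripper_force: 20.0
```

```bash
cat > side.py <<'E'
from h import *
import sys
d=grab('side'); s=arm.observe(); p=np.array(s['position']); print(p,s['width'],s['gripper_force'],s['force'])
c=d['R']@p+d['t']; u,v=[int(x) for x in c[:2]/c[2]*d['fx']+[d['cx'],d['cy']]]
u=min(max(u,90),470);v=min(max(v,90),330)
cv2.imwrite('pics/'+sys.argv[1],cv2.resize(d['img'][v-90:v+90,u-90:u+90],None,fx=3,fy=3)[:,:,::-1])
E
python3 side.py d.png
```

```text
[ 0.60938307 -0.28869203  0.09576278] 0.18917304492649223 19.999910295009613 [-0.57881572  0.25425941 -1.17224759]
```

View pics/d.png

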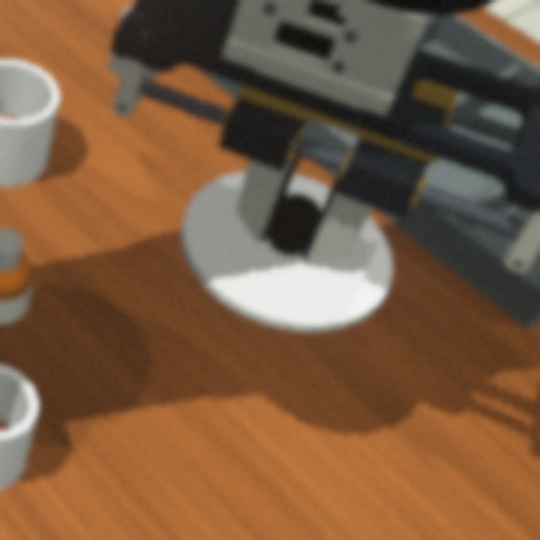

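The lid is held flat by the knob. Carrying it to jar_xl.

jog_arm(
  rows=[
    [[-0.5,1.5,0],[0,0,0],0],
    [[-1.5,5,0],[0,0,0],0],
    [[-2.6,9,0],[0,0,0],0],
    [[-3.8,13,0],[0,0,0],0],
    [[-5,17,0],[0,0,0],0],
    [[-6.2,21,0],[0,0,0],0],
    [[-7.4,25,0],[0,0,0],0],
    [[-8.5,29,0],[0,0,0],0],
  ],
)

```text
clock: 7.3
position: [0.5231, 0.0033, 0.0959]
ee_rot: [-3.062, -0.702, 0.001]
force: [0.4, 0.6, -1.1]
width: 0.191
gripper_force: 20.0
```

jog_arm(
  rows=[
    [[-1.2,4,0],[0,0,0],0],
    [[-2.4,8,0],[0,0,0],0],
    [[-3.6,12,0],[0,0,0],0],
    [[-4.7,16,0],[0,0,0],0],
    [[-5.6,19,0],[0,0,0],0],
    [[-6.4,21.8,0],[0,0,0],0],
    [[-7.0,23.8,0],[0,0,0],0],
    [[-7.2,24.3,0],[0,0,0],0],
  ],
)

```text
clock: 8.3
position: [0.451, 0.2458, 0.0959]
ee_rot: [-3.061, -0.705, 0.001]
force: [0.3, -0.8, -0.9]
width: 0.19
gripper_force: 20.0
```

jog_arm(
  rows=[
    [[0,0,-0.5],[0,0,0],0],
    [[0,0,-1.2],[0,0,0],0],
    [[0,0,-2],[0,0,0],0],
    [[0,0,-2.8],[0,0,0],0],
    [[0,0,-3.3],[0,0,0],0],
    [[0,0,-3.5],[0,0,0],0],
    [[0,0,-3.5],[0,0,0],0],
    [[0,0,-3.5],[0,0,0],0],
  ],
)

```text
clock: 9.3
position: [0.4529, 0.2443, 0.0615]
ee_rot: [-3.062, -0.701, -0.001]
force: [-0.4, 0.2, -1.0]
width: 0.19
gripper_force: 20.0
```

```bash
python3 side.py e.png
```

```text
[0.45288815 0.24430282 0.06151318] 0.1862412894862697 19.999769032001495 [-0.26144816  0.56478509 -1.33715765]
```

View pics/e.png

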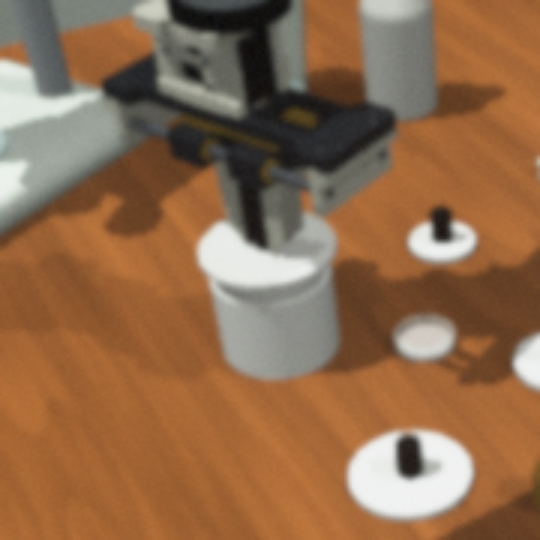

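The lid hangs about 15 mm over jar_xl, centred. Lowering until contact, then releasing.

jog_arm(
  rows=[
    [[0,0,-0.4],[0,0,0],0],
    [[0,0,-0.8],[0,0,0],0],
    [[0,0,-1.1],[0,0,0],0],
    [[0,0,-1.3],[0,0,0],0],
    [[0,0,-1.4],[0,0,0],0],
    [[0,0,-1.5],[0,0,0],0],
    [[0,0,-1.55],[0,0,0],0],
    [[0,0,-1.55],[0,0,0],0],
  ],
)

```text
clock: 10.35
position: [0.4528, 0.2442, 0.0461]
ee_rot: [-3.062, -0.701, -0.001]
force: [-1.1, -1.2, 4.9]
width: 0.189
gripper_force: 20.0
```

Contact is about 6 N. Releasing, rising, and moving off to lid_l at (0.464, 0.066).

jog_arm(
  rows=[
    [[0,0,0.05],[0,0,0],0.25],
    [[0,0,0.05],[0,0,0],0.4],
    [[0,0,0.05],[0,0,0],0.45],
    [[0,0,0.05],[0,0,0],0.45],
    [[0,0,1.5],[0,0,0],0.45],
    [[0,0,3.5],[0,0,0],0.45],
    [[0,0,5],[0,0,0],0.45],
    [[0,0,5.5],[0,0,0],0.45],
  ],
)

```text
clock: 11.35
position: [0.4534, 0.2445, 0.1022]
ee_rot: [-3.062, -0.7, -0.003]
force: [-0.8, 0.4, 0.2]
width: 0.449
gripper_force: 0.0
```

jog_arm(
  rows=[
    [[0,-2,0],[0,0,0],0.45],
    [[0.3,-6,0],[0,0,0],0.45],
    [[0.6,-10,0],[0,0,0],0.45],
    [[0.9,-14,0],[0,0,0],0.45],
    [[1.1,-16.5,0],[0,0,0],0.45],
    [[1.1,-17.8,0],[0,0,0],0.45],
    [[1.1,-17.8,0],[0,0,0],0.45],
    [[1.1,-17.8,0],[0,0,0],0.45],
  ],
)

```text
clock: 12.35
position: [0.4636, 0.0672, 0.1006]
ee_rot: [-3.062, -0.702, 0.0]
force: [0.1, 1.1, -0.1]
width: 0.447
gripper_force: 0.0
```

Run:
```python
from h import *
from meas import circ
d=grab('top'); P=cloud(d); save(d,'t1.png'); print(arm.observe()['position'],arm.observe()['width'])
m=(abs(P[...,2]-.071)<.004)&(np.hypot(P[...,0]-.452,P[...,1]-.2445)<.065)
cs=max(cv2.findContours(m.astype(np.uint8),0,1)[0],key=len)[:,0]
print(circ(np.array([ray(d,a,b,.071)[:2] for a,b in cs])))
A=np.c_[P[m][:,:2],np.ones(m.sum())];print(np.linalg.lstsq(A,P[m][:,2],rcond=None)[0],np.median(P[m][:,2]))
```

```text
[0.46359982 0.06734044 0.10068177] 0.4526377813553445
[0.45127825 0.25105164 0.04192755]
[0.0037491  0.00021872 0.0694113 ] 0.07121844861718588
```

jog_arm(
  rows=[
    [[0,-0.1,-2],[0,0,0],0.45],
    [[0,-0.1,-4.5],[0,0,0],0.45],
    [[0,-0.1,-7],[0,0,0],0.45],
    [[0,-0.1,-9],[0,0,0],0.45],
    [[0,-0.1,-10.5],[0,0,0],0.45],
    [[0,-0.1,-11.4],[0,0,0],0.45],
    [[0,-0.1,-11.9],[0,0,0],0.45],
    [[0,-0.1,-11.9],[0,0,0],0.45],
  ],
)

```text
clock: 13.4
position: [0.4638, 0.0652, -0.0182]
ee_rot: [3.062, 0.701, 0.0]
force: [-0.1, 0.0, 0.4]
width: 0.45
gripper_force: 0.0
```

jog_arm(
  rows=[
    [[0,0,0],[0,0,0],0],
    [[0,0,0],[0,0,0],0],
    [[0,0,0],[0,0,0],0],
    [[0,0,0],[0,0,0],0],
    [[0,0,0],[0,0,0],0],
    [[0,0,0],[0,0,0],0],
  ],
)

```text
clock: 14.15
position: [0.464, 0.0651, -0.018]
ee_rot: [3.062, 0.7, 0.001]
force: [-0.9, -0.8, 6.5]
width: 0.188
gripper_force: 20.0
```

jog_arm(
  rows=[
    [[0,0,1],[0,0,0],0],
    [[0,0,3],[0,0,0],0],
    [[0,0,5.5],[0,0,0],0],
    [[0,0,8],[0,0,0],0],
    [[0,-1,9.5],[0,0,0],0],
    [[-0.3,-3,10],[0,0,0],0],
    [[-0.6,-6,10],[0,0,0],0],
    [[-0.9,-9,10],[0,0,0],0],
  ],
)

```text
clock: 15.15
position: [0.4541, -0.0264, 0.0818]
ee_rot: [3.062, 0.7, -0.001]
force: [0.5, -0.9, -1.2]
width: 0.193
gripper_force: 20.0
```

jog_arm(
  rows=[
    [[-0.3,-3,0],[0,0,0],0],
    [[-0.7,-6,0],[0,0,0],0],
    [[-0.9,-8,0],[0,0,0],0],
    [[-1,-8.8,0],[0,0,0],0],
    [[-1,-8.8,-0.8],[0,0,0],0],
    [[-1,-8.8,-1.6],[0,0,0],0],
    [[-1,-8.8,-2.2],[0,0,0],0],
    [[-1,-8.8,-2.5],[0,0,0],0],
  ],
)

```text
clock: 16.15
position: [0.4445, -0.1123, 0.0561]
ee_rot: [-3.062, -0.702, 0.001]
force: [-0.6, -0.2, -0.3]
width: 0.191
gripper_force: 20.0
```

```bash
python3 side.py f.png
```

```text
[ 0.444452   -0.11238751  0.05602126] 0.1875838172163626 19.999659955501556 [ 0.63403588  0.192612   -1.29359157]
```

View pics/f.png

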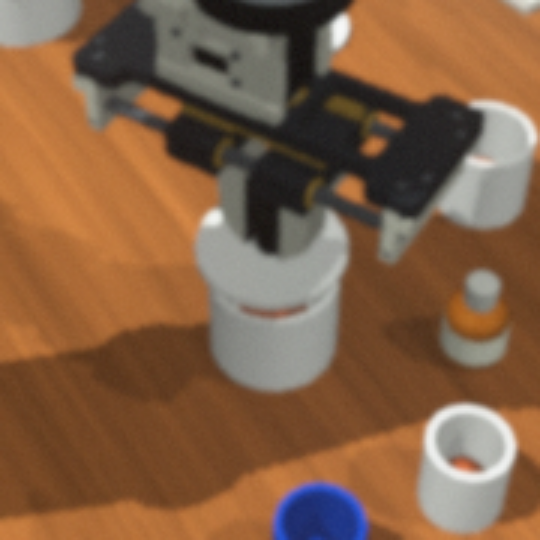

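Lid_l is over jar_l, centred. Lowering and releasing.

jog_arm(
  rows=[
    [[0.1,0,-0.4],[0,0,0],0],
    [[0.1,0,-0.8],[0,0,0],0],
    [[0.1,0,-1.1],[0,0,0],0],
    [[0.1,0,-1.3],[0,0,0],0],
    [[0.1,0,-1.4],[0,0,0],0],
    [[0.1,0,-1.45],[0,0,0],0],
    [[0.1,0,-1.5],[0,0,0],0],
    [[0.1,0,-1.5],[0,0,0],0],
  ],
)

```text
clock: 17.2
position: [0.4458, -0.1129, 0.042]
ee_rot: [3.062, 0.7, 0.0]
force: [-1.3, 0.4, 4.4]
width: 0.186
gripper_force: 20.0
```

jog_arm(
  rows=[
    [[0,0,0.05],[0,0,0],0.25],
    [[0,0,0.05],[0,0,0],0.4],
    [[0,0,0.05],[0,0,0],0.45],
    [[0,0,0.05],[0,0,0],0.45],
    [[0,0,1.5],[0,0,0],0.45],
    [[0,0,3.5],[0,0,0],0.45],
    [[0,0,5.5],[0,0,0],0.45],
    [[0,0,6],[0,0,0],0.45],
  ],
)

```text
clock: 18.2
position: [0.4468, -0.113, 0.1035]
ee_rot: [3.061, 0.7, 0.004]
force: [-0.2, 0.1, -0.3]
width: 0.447
gripper_force: 0.0
```

jog_arm(
  rows=[
    [[2,3,0],[0,0,0],0.45],
    [[5,7,0],[0,0,0],0.45],
    [[8,11,0],[0,0,0],0.45],
    [[11,15,0],[0,0,0],0.45],
    [[14,19,0],[0,0,0],0.45],
    [[16,21.7,0],[0,0,0],0.45],
    [[16.7,22.7,0],[0,0,0],0.45],
    [[16.7,22.7,-2],[0,0,0],0.45],
  ],
)

```text
clock: 19.2
position: [0.6138, 0.1149, 0.0824]
ee_rot: [-3.062, -0.702, -0.004]
force: [-0.4, -0.4, -0.7]
width: 0.448
gripper_force: 0.0
```

jog_arm(
  rows=[
    [[0,0,-2],[0,0,0],0.45],
    [[0,0,-4],[0,0,0],0.45],
    [[0,0,-6],[0,0,0],0.45],
    [[0,0,-7.5],[0,0,0],0.45],
    [[0,0,-8.5],[0,0,0],0.45],
    [[0,0,-9],[0,0,0],0.45],
    [[0,0,-9],[0,0,0],0.45],
  ],
)

```text
clock: 20.08
position: [0.6127, 0.1141, -0.0082]
ee_rot: [3.062, 0.7, -0.0]
force: [-0.7, 0.6, 0.5]
width: 0.448
gripper_force: 0.0
```

Position matches lid_m. Going down the last centimetre and closing.

jog_arm(
  rows=[
    [[0,0,-0.5],[0,0,0],0.45],
    [[0,0,-1],[0,0,0],0.45],
    [[0,0,-1],[0,0,0],0],
    [[0,0,-1],[0,0,0],0],
    [[0,0,-1],[0,0,0],0],
    [[0,0,-1],[0,0,0],0],
    [[0,0,-1],[0,0,0],0],
    [[0,0,-1],[0,0,0],0],
  ],
)

```text
clock: 21.08
position: [0.6129, 0.1142, -0.0181]
ee_rot: [3.062, 0.7, 0.0]
force: [-0.1, -0.2, 0.9]
width: 0.188
gripper_force: 20.0
```

jog_arm(
  rows=[
    [[0,0,1],[0,0,0],0],
    [[0,0,3],[0,0,0],0],
    [[0,0,5.5],[0,0,0],0],
    [[0,0,8],[0,0,0],0],
    [[0,-1,9.3],[0,0,0],0],
    [[0.1,-3,9.5],[0,0,0],0],
    [[0.1,-6,9.5],[0,0,0],0],
    [[0.2,-9,9.5],[0,0,0],0],
  ],
)

```text
clock: 22.08
position: [0.6138, 0.0211, 0.0757]
ee_rot: [3.062, 0.698, -0.003]
force: [0.7, -0.8, -0.3]
width: 0.19
gripper_force: 20.0
```

jog_arm(
  rows=[
    [[0.1,-3,0],[0,0,0],0],
    [[0.1,-6,0],[0,0,0],0],
    [[0.2,-9,0],[0,0,0],0],
    [[0.2,-10.5,0],[0,0,0],0],
    [[0.2,-10.9,0],[0,0,0],0],
    [[0.2,-10.9,-1],[0,0,0],0],
    [[0.2,-10.9,-2],[0,0,0],0],
    [[0.2,-10.9,-2.5],[0,0,0],0],
  ],
)

```text
clock: 23.08
position: [0.6161, -0.0837, 0.0505]
ee_rot: [-3.061, -0.703, 0.002]
force: [0.0, 0.8, 0.1]
width: 0.192
gripper_force: 20.0
```

```bash
python3 side.py g.png
```

```text
[ 0.61591026 -0.08388644  0.05015216] 0.18844881030494898 19.99999076128006 [ 0.05635784 -0.27039055 -0.44626193]
```

View pics/g.png

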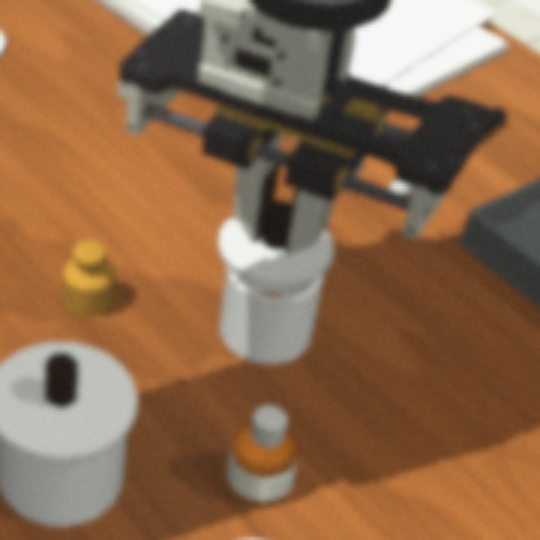

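Lid_m is over jar_m, and jar_l is well covered. Lowering.

jog_arm(
  rows=[
    [[0,0,-0.4],[0,0,0],0],
    [[0,0,-0.8],[0,0,0],0],
    [[0,0,-1.1],[0,0,0],0],
    [[0,0,-1.3],[0,0,0],0],
    [[0,0,-1.4],[0,0,0],0],
    [[0,0,-1.45],[0,0,0],0],
    [[0,0,-1.5],[0,0,0],0],
    [[0,0,-1.5],[0,0,0],0],
  ],
)

```text
clock: 24.12
position: [0.6168, -0.0849, 0.0369]
ee_rot: [3.062, 0.7, 0.0]
force: [0.3, -0.4, 0.1]
width: 0.189
gripper_force: 20.0
```

jog_arm(
  rows=[
    [[0,0,-0.05],[0,0,0],0],
    [[0,0,-0.1],[0,0,0],0],
    [[0,0,-0.1],[0,0,0],0],
  ],
)

```text
clock: 24.5
position: [0.6169, -0.0849, 0.0368]
ee_rot: [3.062, 0.7, 0.001]
force: [-4.1, 0.3, 11.1]
width: 0.189
gripper_force: 20.0
```

jog_arm(
  rows=[
    [[0,0,0.1],[0,0,0],0.25],
    [[0,0,0.1],[0,0,0],0.4],
    [[0,0,0.1],[0,0,0],0.45],
    [[0,0,0.1],[0,0,0],0.45],
    [[0,0,1.5],[0,0,0],0.45],
    [[0,0,3.5],[0,0,0],0.45],
    [[0,0,5.5],[0,0,0],0.45],
    [[0,3,6],[0,0,0],0.45],
  ],
)

```text
clock: 25.5
position: [0.618, -0.0578, 0.0983]
ee_rot: [3.062, 0.693, 0.005]
force: [0.1, 0.9, 0.1]
width: 0.45
gripper_force: 0.0
```

jog_arm(
  rows=[
    [[0,5,0],[0,0,0],0.45],
    [[0,10,0],[0,0,0],0.45],
    [[0,15,0],[0,0,0],0.45],
    [[0,20,0],[0,0,0],0.45],
    [[0,25,0],[0,0,0],0.45],
    [[0,30,0],[0,0,0],0.45],
    [[0,33.5,0],[0,0,0],0.45],
    [[0,35,0],[0,0,0],0.45],
  ],
)

```text
clock: 26.5
position: [0.6162, 0.2981, 0.0965]
ee_rot: [-3.06, -0.705, -0.001]
force: [-0.2, -0.3, -0.6]
width: 0.453
gripper_force: 0.0
```

jog_arm(
  rows=[
    [[0,0,-2],[0,0,0],0.45],
    [[0,0,-4.5],[0,0,0],0.45],
    [[0,0,-7],[0,0,0],0.45],
    [[0,0,-9],[0,0,0],0.45],
    [[0,0,-10],[0,0,0],0.45],
    [[0,0,-10.5],[0,0,0],0.45],
    [[0,0,-10.5],[0,0,0],0.45],
  ],
)

```text
clock: 27.38
position: [0.617, 0.2952, -0.009]
ee_rot: [-3.062, -0.7, -0.001]
force: [1.0, -0.8, -0.5]
width: 0.447
gripper_force: 0.0
```

jog_arm(
  rows=[
    [[0,0,-0.5],[0,0,0],0.45],
    [[0,0,-0.9],[0,0,0],0.45],
    [[0,0,-0.9],[0,0,0],0],
    [[0,0,-0.9],[0,0,0],0],
    [[0,0,-0.9],[0,0,0],0],
    [[0,0,-0.9],[0,0,0],0],
    [[0,0,-0.9],[0,0,0],0],
    [[0,0,-0.9],[0,0,0],0],
  ],
)

```text
clock: 28.38
position: [0.6168, 0.2952, -0.0181]
ee_rot: [-3.062, -0.7, -0.0]
force: [0.4, -0.2, 1.5]
width: 0.189
gripper_force: 20.0
```

jog_arm(
  rows=[
    [[0,0,1],[0,0,0],0],
    [[0,0,3],[0,0,0],0],
    [[0,0,6],[0,0,0],0],
    [[0,0,9],[0,0,0],0],
    [[-0.3,-1,11.5],[0,0,0],0],
    [[-0.8,-3,12],[0,0,0],0],
    [[-1.6,-6,12],[0,0,0],0],
    [[-2.6,-10,12],[0,0,0],0],
  ],
)

```text
clock: 29.38
position: [0.5898, 0.1937, 0.1015]
ee_rot: [3.062, 0.701, -0.001]
force: [0.4, -0.5, -0.8]
width: 0.193
gripper_force: 20.0
```

jog_arm(
  rows=[
    [[-1.1,-4,0],[0,0,0],0],
    [[-2.1,-8,0],[0,0,0],0],
    [[-3.2,-12,0],[0,0,0],0],
    [[-4.2,-16,0],[0,0,0],0],
    [[-5.3,-20,0],[0,0,0],0],
    [[-6.4,-24,0],[0,0,0],0],
    [[-7.4,-28,0],[0,0,0],0],
    [[-8.5,-32,0],[0,0,0],0],
  ],
)

```text
clock: 30.38
position: [0.504, -0.127, 0.1015]
ee_rot: [3.063, 0.699, -0.001]
force: [0.7, -0.4, -0.1]
width: 0.184
gripper_force: 20.0
```

jog_arm(
  rows=[
    [[-1,-4,0],[0,0,0],0],
    [[-2,-8,0],[0,0,0],0],
    [[-3,-11,0],[0,0,0],0],
    [[-3.3,-12.5,0],[0,0,0],0],
    [[-3.3,-12.5,-1.5],[0,0,0],0],
    [[-3.3,-12.5,-3.3],[0,0,0],0],
    [[-3.3,-12.5,-4.8],[0,0,0],0],
    [[-3.3,-12.5,-5.3],[0,0,0],0],
  ],
)

```text
clock: 31.38
position: [0.4723, -0.2484, 0.0472]
ee_rot: [-3.06, -0.703, 0.002]
force: [-0.2, 0.6, -0.8]
width: 0.191
gripper_force: 20.0
```

```bash
python3 side.py i.png
```

```text
[ 0.47227766 -0.24867655  0.04730998] 0.19174462361716094 19.99993532896042 [-0.02210399 -0.82631214 -1.66347437]
```

View pics/i.png

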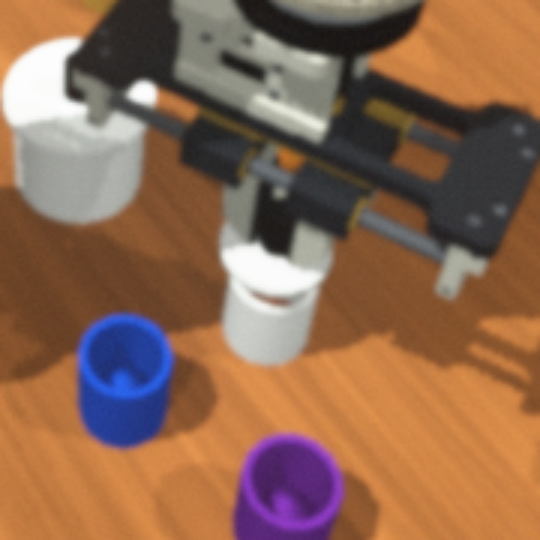

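Lid_s is above jar_s. Lowering.

jog_arm(
  rows=[
    [[0,0,-0.4],[0,0,0],0],
    [[0,0,-0.9],[0,0,0],0],
    [[0,0,-1.2],[0,0,0],0],
    [[0,0,-1.4],[0,0,0],0],
    [[0,0,-1.5],[0,0,0],0],
    [[0,0,-1.6],[0,0,0],0],
    [[0,0,-1.65],[0,0,0],0],
    [[0,0,-1.7],[0,0,0],0],
  ],
)

```text
clock: 32.42
position: [0.4727, -0.2499, 0.0318]
ee_rot: [3.062, 0.7, 0.0]
force: [-1.1, -0.6, 4.1]
width: 0.191
gripper_force: 20.0
```

Contact. Releasing, rising, then withdrawing to the side for a final look.

jog_arm(
  rows=[
    [[0,0,0.05],[0,0,0],0.25],
    [[0,0,0.05],[0,0,0],0.4],
    [[0,0,0.05],[0,0,0],0.45],
    [[0,0,0.05],[0,0,0],0.45],
    [[0,0,1.5],[0,0,0],0.45],
    [[0,0,4],[0,0,0],0.45],
    [[0,0,8],[0,0,0],0.45],
    [[0,0,12],[0,0,0],0.45],
  ],
)

```text
clock: 33.42
position: [0.4726, -0.2498, 0.1539]
ee_rot: [3.062, 0.701, 0.001]
force: [-0.2, -0.6, -0.4]
width: 0.45
gripper_force: 0.0
```

jog_arm(
  rows=[
    [[-3,-5,0],[0,0,0],0.45],
    [[-6,-10,1],[0,0,0],0.45],
    [[-9,-15,2],[0,0,0],0.45],
    [[-12,-20,3],[0,0,0],0.45],
    [[-16,-25,4],[0,0,0],0.45],
    [[-19,-29,5],[0,0,0],0.45],
    [[-20,-31,5],[0,0,0],0.45],
    [[-20,-31,5],[0,0,0],0.45],
  ],
)

```text
clock: 34.42
position: [0.2718, -0.5607, 0.202]
ee_rot: [3.063, 0.697, -0.0]
force: [0.1, 1.0, -1.1]
width: 0.446
gripper_force: 0.0
```

Run:
```python
from h import *
from meas import circ
d=grab('top'); P=cloud(d); print(arm.observe()['position'])
for k,x,y,h,r in(('xl',.4522,.2445,.065,.048),('l',.4452,-.1132,.060,.041),('m',.6169,-.0844,.055,.034),('s',.4728,-.2498,.050,.027)):
    m=(abs(P[...,2]-h-.006)<.006)&(np.hypot(P[...,0]-x,P[...,1]-y)<r+.015)
    cs=max(cv2.findContours(m.astype(np.uint8),0,1)[0],key=len)[:,0]
    A=np.c_[P[m][:,:2]-[x,y],np.ones(m.sum())]
    print(k,'off mm',(circ(np.array([ray(d,a,b,h+.006)[:2] for a,b in cs]))-[x,y,r]).round(4)*1000,'plane',np.linalg.lstsq(A,P[m][:,2],rcond=None)[0].round(3),'expect z',h+.006)
cv2.imwrite('pics/z.png',cv2.resize(d['img'][90:270,90:440],None,fx=2.2,fy=2.2,interpolation=cv2.INTER_CUBIC)[:,:,::-1])
d=grab('side'); save(d,'z2.png')
```

```text
[ 0.27340431 -0.55918094  0.20174659]
xl off mm [ 0.6 -0.4 -1. ] plane [ 0.003 -0.001  0.071] expect z 0.07100000000000001
l off mm [ 1.2  1.3 -1.3] plane [-0.001  0.004  0.066] expect z 0.066
m off mm [ 0.4  0.6 -1.1] plane [ 0.015 -0.004  0.061] expect z 0.061
s off mm [ 0.6  1.6 -1.1] plane [-0.017 -0.006  0.056] expect z 0.056
```

View pics/z.png

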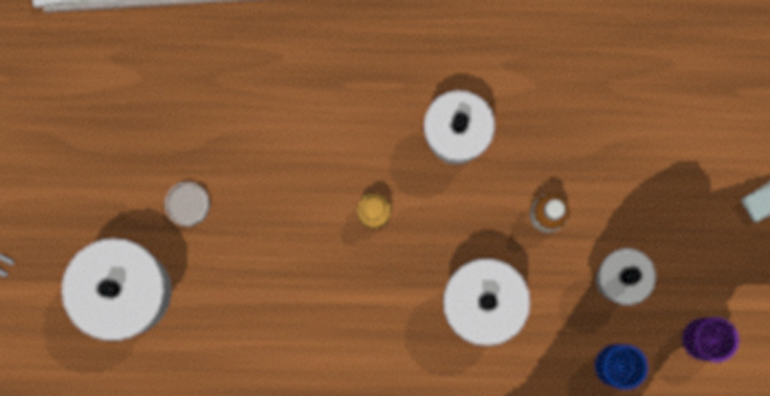

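View pics/z2.png

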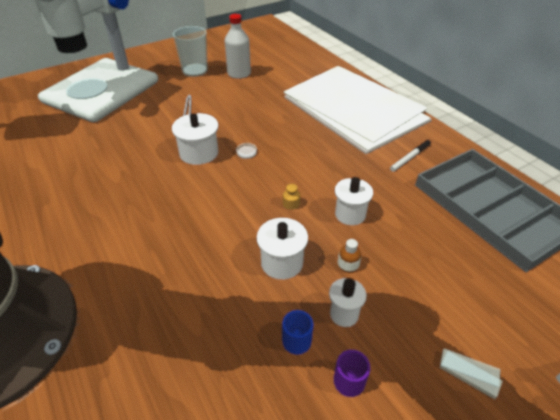

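All four lids lie flat and within 2 mm of centre. The bottle and weight haven't moved, and the arm is clear.

```bash
python3 -c "from cell import arm; print(arm.sign_off())"
```

```text
the job is handed in; nothing more can be done
None
```

The job is handed in: each of the four lids lies flat on the jar of its own size, about 2 mm or less off centre in the last camera check, and the bottle and weight are where they stood; the hand-in gave no verdict.

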